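# Cover the specimen pot and hold it at the reader's click stop

## Task

Set the loose steel cover onto the open pot so that it sits seated and level, and let go of it. Then take the carriage's upright handle and slide the covered pot along the rail to the left (as seen by the robot) until you feel the ball detent click in at the notch in front of the reader, without running past it; the job finishes while you are still gripping the handle, with the carriage held in the notch. Leave the tape roll, the vial and the syringe alone.

Things in the scene. Friction and masses are not known exactly. Their poses are not given: they have to be found in the camera images.
- cover: loose round steel cover, about 90 g, lying upright on its spigot, left of the slide. Origin: centre of the spigot's underside, z up. Spigot 60 mm across, 6 mm high; plate 80 mm across, 6 to 11 mm above the origin; black round knob 16 mm across, 11 to 37 mm above the origin. Seated, the plate rests on the pot's rim and the origin is 6 mm below the rim
- pot_rim (a point): centre of the mouth of the open steel pot, level with its rim, 87 mm above the worktop. The pot is fixed to the carriage; 72 mm across outside, 66 mm inside. Axes as the carriage
- carriage: aluminium carriage 64 x 70 mm on the rail, under the pot. Origin on the rail line at worktop height, below the pot's axis; y along the rail to the notch (left), x away from the robot. Starts 70 to 160 mm short of the notch. Sliding takes 1 to 2 N; some 4 mm before the notch a sprung ball starts to drop in, pulls the carriage to the notch centre with 4 to 6 N, then resists leaving with about 8 N
- handle_top (a point): top of the fixed upright handle of the carriage, a black square post 14 x 14 mm, 85 mm from the pot's axis on the robot's side. The point: centre of the post's top, 108 mm above the worktop; axes as the carriage. The post is free for 65 mm downward. Grip its top 30 mm from above with the fingers closing along the rail (y), clear of pot and cover (knob top 118 mm above the worktop when seated)
- reader: fixed reading head behind the rail: white box 46 x 52 x 58 mm, top 111 mm above the worktop, round black window 34 mm across facing the rail; a small steel index clip on the foot plate's front edge belongs to it. Its place along the rail varies. Origin on the rail line at worktop height, at the notch, in line with window and clip; the carriage is in the notch when the origins coincide
- slide_base: fixed foot plate 100 x 300 mm, 10 mm thick, with the dark rail along its y axis and black end stops at both ends, tops 42 mm above the worktop. Origin: centre of the underside, on the rail line; the carriage travels 100 mm either side of it
- tape: bystander: roll of tape lying flat, 98 mm across, 25 mm high; origin at the centre of its underside
- vial: bystander: small upright vial, 24 mm across, 50 mm high; origin at the centre of its underside
- syringe: bystander: syringe lying flat, 30 x 115 x 19 mm; origin at the centre of its underside
There are look-alikes about, which are no part of the job. Leave any orange or turquoise look-alike of the cover alone.

How it is judged:
On the way:
1. the cover sits seated and level on the pot and is let go, while the carriage is still at least 30 mm short of the notch (horizontal distance between cover and pot_rim below 0.0045 m and z of cover in the frame of pot_rim between -0.0085 and -0.0035 m and angle between cover's own z axis and vertical below 0.05 rad and contact force between the fingers and cover below 0.1 N and y of carriage in the frame of reader below -0.03 m), for 0.2 s.
At the end, for the whole second after the job is handed in: Carriage at rest within 2.5 mm of the notch centre; fingers on its handle (TCP within 45 mm of the post's top, contact over 1.5 N); cover untouched by the fingers, centred on the pot within 4.5 mm, plate on the rim (origin 3.5 to 8.5 mm below it), tilt under 0.05 rad (horizontal distance between cover and pot_rim below 0.0045 m and z of cover in the frame of pot_rim between -0.0085 and -0.0035 m and angle between cover's own z axis and vertical below 0.05 rad and contact force between the fingers and cover below 0.1 N and y of carriage in the frame of reader between -0.0025 and 0.0025 m and linear speed of carriage below 0.01 m/s and contact force between the fingers and carriage above 1.5 N and distance between the grasp point and handle_top below 0.045 m); the arm keeps its last pose, push and grip.
It fails at once if the carriage is run more than 12 mm past the notch (y of carriage in the frame of reader above 0.012 m).
It fails at once if the tape is disturbed (moved over 20 mm) (distance of tape from where it was at the start of the episode above 0.02 m).
It fails at once if the vial is disturbed (moved over 20 mm) (distance of vial from where it was at the start of the episode above 0.02 m).
It fails at once if the syringe is disturbed (moved over 20 mm) (distance of syringe from where it was at the start of the episode above 0.02 m).
It also fails if it takes over 67 s, if anything falls off the work surface, if the arm or the gripper's body presses on something with over 40 N, if the wrist force passes 120 N, or if a joint passes its speed limit or range.

## Robot

A 6-joint arm with a two-finger parallel gripper is mounted at the origin on a cart in front of the work surface, level with it; the furniture and walls round the work are solid. World frame = base frame: x ahead of the robot, y to its left, z up, the work surface at z = 0. Lengths are in m, angles in rad, forces in N, time in s.
With the tool pointing down it reaches from about 0.35 to 0.85 m from the base axis. Payload 8.1 kg.
Tool frame: the origin (TCP) lies between the finger pads, 19 mm behind the fingertips; this is the grasp point; z points along the fingers, y is the line along which they close (so a half turn about z gives the same grasp; the last joint's range is limited). The gripper opens to 93 mm and grips with 3 to 60 N. Pads are 15 mm wide; open, the fingers measure 128 mm over their backs; the gripper's body (75 mm by 188 mm) begins 65 mm behind the grasp point.
Start: joints at [-1.219, 0.13, 1.488, -0, 1.523, -0.085], TCP at [0.254, -0.544, 0.237] pointing down, gripper open.
Joint ranges: [-2.96, 2.96], [-0.89, 2.26], [0.02, 2.5], [-1.34, 4.48], [0, 2.73], [-2.66, 2.66]. Speed limits (rad/s): [2.39, 2.39, 2.79, 3.14, 3.14, 3.14].

## Interface

Orientations are given as a rotation vector (axis times angle).
In Python, from plant import sensors, read_camera, robot gives the robot as it stands.
- The arm moves only by the shell command python3 -m inch [FORCE], which reads ROWS from standard input. ROWS is a JSON list of rows, 1 to 20 of them, each an object with the fields jaw (the finger opening in m), dx, dy, dz (the shift in parts of the range, where 1.0 means 1 m), twist (a turn about the tool's z in parts of the range, where 1.0 means pi/2 rad); a field left out counts as zero (the opening has to be given); each row shifts and turns the commanded pose from where the row before left it, along the tool's axes as they then stand; what a row does not reach is not made up. A row lasts 1/10 s, in which the tool goes at most 0.05 m and 0.15 rad, less where a joint would pass 70% of its speed; a pose out of reach is approached as far as the arm can. The fingers move at their own pace and stop on an object; FORCE is the grip in N (left out, the last holds). Time passes only in rows, so rows that do not move let the fingers close. It prints the time, the measured TCP pose, the force, the opening and the grip force at its end. Shift and turn numbers lie between -1 and 1, and a call with a number outside is refused. Input that does not fit is refused with a message, and nothing moves.
- sensors.read_state(): the state, without advancing time (a new reading comes with each control period).
- read_camera(name): name is "side" or "top" or "wrist"; returns a dict with "image" (400x640x3 uint8, red, green, blue), "depth" (400x640 float32, m along the optical axis (not along the pixel's ray), 0 where there is no reading), "fx", "fy", "cx", "cy" (pixels), "R" (3x3) and "t" (3): a world point X has camera coordinates R X + t. Camera axes: x right, y down, z forward; pixel columns grow to the right and rows downward; lengths in m; the calibration is good to about 2 mm. A picture is of the moment at which its call begins.
- robot.close_job(): hands the job in; it is judged then, once.
The state is a dict: "t": time; "q": joint angles; "dq": joint speeds; "joint_torque": joint torques, N m; "tool_pos": TCP position; "orientation": TCP orientation; "force": force on the tool from outside, world axes, zero at the start; "wrist_torque": the same for the moment, N m; "opening": finger opening in m; "gripper_force": force on a finger pad.
Only numpy, scipy, OpenCV 4.12 (cv2) and the standard library are available. Lean on these libraries where they do the work, as an engineer would, in place of code of your own. Each camera call takes 0.05 s, during which the arm holds its last target. There are 200 camera calls.

## Working session

There is one attempt and no reset: what is moved stays moved. The work goes in short steps, Python scripts to look and compute and a shell command to move; the robot and the scene stay as the last step left them, time stands still between calls to the robot, and variables do not carry over. Pictures are saved under pics/ and viewed, at most 10 in all, crops included, and the job is handed in when it is done.

```bash
ls; mkdir -p pics; python3 - <<'E'
from plant import sensors, read_camera
import cv2, numpy as np
for n in ["top","side"]:
    c=read_camera(n); cv2.imwrite(f"pics/{n}0.png",c["image"][:,:,::-1]); np.savez(f"{n}0.npz",**c)
    print(n,c["fx"],c["cx"],c["cy"],(-c["R"].T@c["t"]).round(3),c["R"].round(3).tolist())
s=sensors.read_state(); print(s)
E
```

```text
pics
top 429.36716680138727 318.93902230326717 197.8849217169117 [0.329 0.114 1.226] [[0.027, -1.0, -0.011], [-0.992, -0.026, -0.123], [0.123, 0.015, -0.992]]
side 384.9923395351672 317.13657149087817 205.77022771077648 [0.39  0.986 0.5  ] [[-0.993, -0.119, 0.012], [-0.06, 0.405, -0.913], [0.104, -0.907, -0.409]]
{'t': 0.1, 'q': array([-1.21942498e+00,  1.31060207e-01,  1.48915936e+00,  1.63478536e-05,
        1.52297917e+00, -8.53803373e-02]), 'dq': array([ 7.29572346e-05, -6.38472073e-04, -1.44966949e-03, -9.25452354e-04,
       -5.97900932e-04,  5.83844452e-04]), 'joint_torque': array([ 8.32001951e-04, -5.61341321e+01, -4.93095195e+01,  7.70145538e-02,
        2.91218469e-02, -4.28016688e-05]), 'tool_pos': array([ 0.25367347, -0.54322005,  0.23651356]), 'orientation': array([-3.06542577e+00, -6.80261649e-01,  3.08956449e-04]), 'force': array([0.36737334, 0.02902958, 0.21066259]), 'wrist_torque': array([ 0.02402501, -0.02477265,  0.01061892]), 'gripper_force': 0.0, 'opening': 0.09300428452922187}
```

View pics/top0.png

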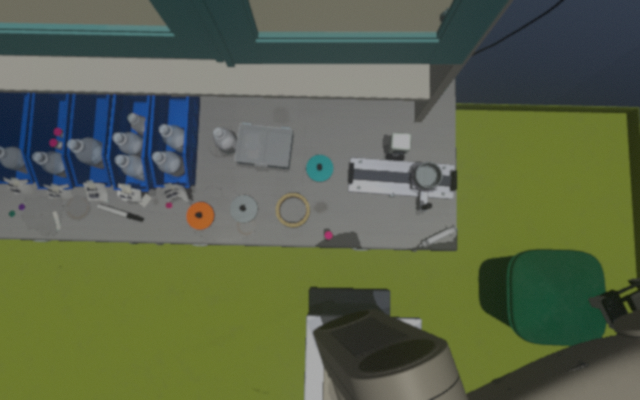

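View pics/side0.png

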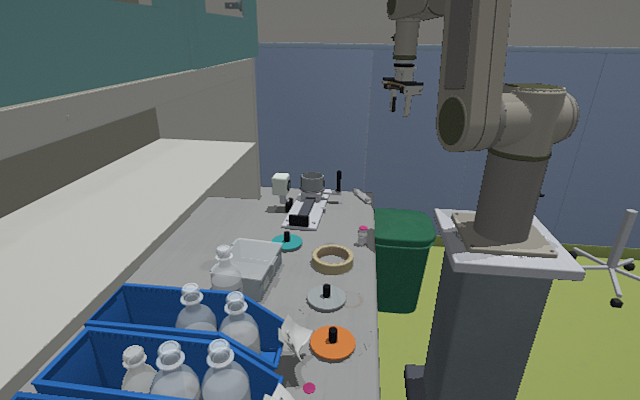

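The top view shows the steel cover at (243,208), with the orange look-alike at (200,215) and the turquoise one at (319,167). The pot is at (427,175), the handle near (424,200), the reader at (400,143) and the tape at (292,210). The vial is at (328,235) and the syringe at (438,237). Next I'll zoom in and measure.

```bash
cat > h.py <<'E'
import numpy as np
def load(n): return dict(np.load(n))
def ray(c,u,v,z):
    d=c["R"].T@np.array([(u-c["cx"])/c["fx"],(v-c["cy"])/c["fy"],1]); o=-c["R"].T@c["t"]
    return o+d*(z-o[2])/d[2]
def cloud(c):
    v,u=np.mgrid[:400,:640]; z=c["depth"]
    p=np.stack([(u-c["cx"])/c["fx"]*z,(v-c["cy"])/c["fy"]*z,z],-1)
    return (p-c["t"])@c["R"]
def proj(c,X):
    p=c["R"]@X+c["t"]; return p[0]/p[2]*c["fx"]+c["cx"],p[1]/p[2]*c["fy"]+c["cy"]
E
python3 - <<'E'
from h import *; import cv2
t=load("top0.npz"); s=load("side0.npz")
a=cv2.resize(t["image"][120:250,335:465,::-1],None,fx=4.5,fy=4.5,interpolation=cv2.INTER_CUBIC)
cv2.imwrite("pics/a.png",a)
b=cv2.resize(s["image"][160:240,260:380,::-1],None,fx=6,fy=6,interpolation=cv2.INTER_CUBIC); cv2.imwrite("pics/b.png",b)
P=cloud(t)
def rep(n,m):
    q=P[m]; print(n,len(q),q.mean(0).round(4),(q.min(0)+q.max(0)).round(4)/2,np.ptp(q,0).round(3),np.median(q[:,2]).round(4))
v,u=np.mgrid[:400,:640]
box=lambda a,b,c,d:(u>=a)&(u<b)&(v>=c)&(v<d)
g=t["image"].astype(int); dark=g.max(2)<50
rep("knob",box(235,252,199,217)&dark); m=box(235,252,199,217)&dark; print(u[m].mean(),v[m].mean(),ray(t,u[m].mean(),v[m].mean(),.037))
rep("plate",box(225,262,190,227)&(P[...,2]>.006))
rep("rim",box(405,450,155,195)&(P[...,2]>.075))
rep("handle",box(410,440,185,215)&(P[...,2]>.09))
rep("reader",box(380,420,125,160)&(P[...,2]>.10))
for n,bx in [("stopL",box(345,356,155,200)),("stopR",box(446,460,160,195))]: rep(n,bx&(P[...,2]>.03))
rep("base",box(340,465,150,205)&(P[...,2]>.005)&(P[...,2]<.015))
E
```

```text
knob 3 [0.4428 0.3441 0.0371] [0.4432 0.3439 0.0377] [0.002 0.003 0.005] 0.0359
242.33333333333334 207.66666666666666 [0.44283723 0.34412119 0.037     ]
plate 614 [0.4435 0.3453 0.023 ] [0.4119  0.2534  0.61625] [0.167 0.279 1.22 ] 0.012
rim 167 [ 0.5302 -0.146   0.1467] [ 0.453   -0.04085  0.65085] [0.249 0.309 1.151] 0.087
handle 44 [ 0.4401 -0.1189  0.2587] [ 0.41875 -0.0255   0.65815] [0.18  0.279 1.136] 0.1087
reader 342 [ 0.6195 -0.0774  0.1306] [0.4896  0.00285 0.6631 ] [0.322 0.222 1.126] 0.1115
stopL 88 [0.5389 0.0478 0.11  ] [0.4541  0.0759  0.63045] [0.251 0.076 1.192] 0.0434
stopR 106 [ 0.5322 -0.2364  0.0635] [ 0.44705 -0.06805  0.62825] [0.237 0.364 1.196] 0.0422
base 1957 [ 0.5417 -0.0839  0.0106] [ 0.54685 -0.0931   0.01   ] [0.164 0.329 0.01 ] 0.0108
```

View pics/a.png

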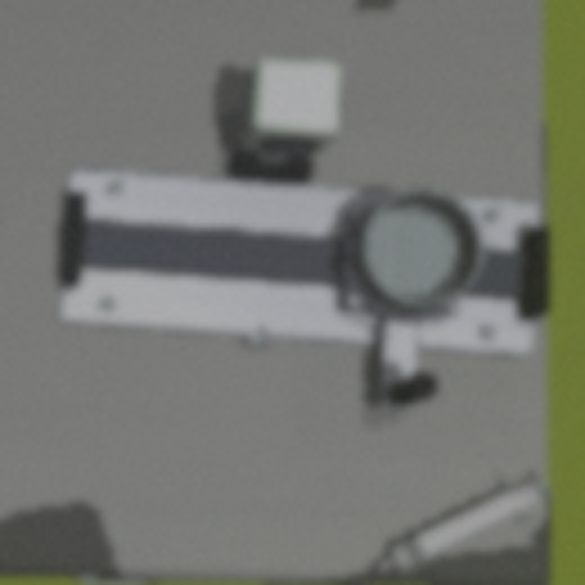

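View pics/b.png

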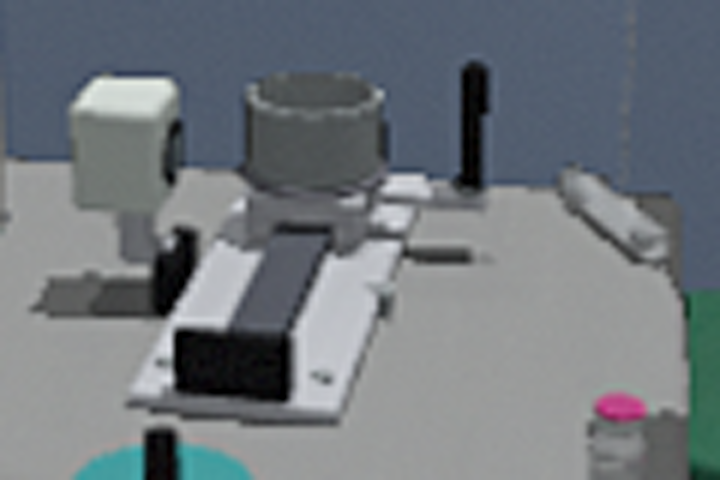

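The close-ups show the index clip at about (392,195) in the top image, with the reader box top around (401,142). The pot mouth is near (427,175) and the handle top near (426,205). Now for the precise fits.

```bash
cat > m.py <<'E'
from h import *; import cv2
t=load("top0.npz"); P=cloud(t)
v,u=np.mgrid[:400,:640]
box=lambda a,b,c,d:(u>=a)&(u<b)&(v>=c)&(v<d)
H=lambda lo,hi:(P[...,2]>lo)&(P[...,2]<hi)
def ell(n,m,z):
    k,_=cv2.findContours(m.astype(np.uint8),cv2.RETR_EXTERNAL,cv2.CHAIN_APPROX_NONE); k=max(k,key=cv2.contourArea)
    e=cv2.fitEllipse(k); w=ray(t,*e[0],z); print(n,np.round(e[0],1),"mm",np.round((np.array(e[1])+1)/t["fx"]*(w-(-t["R"].T@t["t"]))[2]*-1000/.99,1),w.round(4)); return w
def rect(n,m,z):
    q=np.argwhere(m)[:,::-1]
    w=np.array([ray(t,a,b,z)[:2] for a,b in q],np.float32); r=cv2.minAreaRect(w); print(n,len(q),np.round(r[0],4),np.round(r[1],4),round(r[2],2),w.mean(0).round(4)); return r
cov=ell("cover",box(222,265,188,229)&H(.006,.06),.011)
ell("rim",box(405,450,155,192)&H(.07,.095),.087)
rect("handle",box(415,440,192,215)&H(.085,.12),.108)
rect("reader",box(380,420,125,160)&H(.10,.12),.111)
rect("stopL",box(340,358,150,205)&H(.03,.05),.042); rect("stopR",box(444,462,155,200)&H(.03,.05),.042)
g=t["image"].astype(int)
rect("base",box(335,470,150,206)&H(.004,.017)&(g.min(2)>0),.01)
print("clip",ray(t,392.3,194.9,.01))
E
python3 m.py
```

```text
cover [242.8 208. ] mm [78.7 80.8] [0.4443 0.3477 0.011 ]
rim [427.6 174.5] mm [72.5 75.6] [ 0.5405 -0.1593  0.087 ]
handle 40 [ 0.4557 -0.1538] [0.0158 0.0185] 1.49 [ 0.456  -0.1544]
reader 336 [ 0.6239 -0.0806] [0.0528 0.0486] 86.03 [ 0.6247 -0.0808]
stopL 83 [0.5506 0.0435] [0.0569 0.0112] 1.01 [0.5517 0.0438]
stopR 104 [ 0.5367 -0.242 ] [0.0138 0.054 ] 89.32 [ 0.536  -0.2429]
base 2236 [ 0.5443 -0.0856] [0.16   0.3459] 1.41 [ 0.5415 -0.0816]
clip [ 0.49321013 -0.07722061  0.01      ]
```

Careful with the scale: turns go in shares of pi/2 rad. That gives: 0.125 rad is 0.0796.

```bash
cat >> h.py <<'E'
def go(X):
    from plant import sensors; from scipy.spatial.transform import Rotation as Ro
    s=sensors.read_state(); M=Ro.from_rotvec(s["orientation"]).as_matrix()
    print("t",s["t"],"pos",s["tool_pos"].round(4),"x-yaw",np.arctan2(M[1,0],M[0,0]).round(4),"tilt",M[2].round(4),"d_tool",(M.T@(np.array(X)-s["tool_pos"])).round(4))
E
echo '[{"jaw": 0.04,"twist": 0.0764},{"jaw": 0.04,"twist": 0.0764},{"jaw": 0.04,"twist": 0.0764},{"jaw": 0.04,"twist": 0.0796},{"jaw": 0.04}]' | python3 -m inch 20
python3 -c "
from h import *; go([.4443,.3477,.2])"
```

```text
t: 0.6
tool_pos: [0.2537, -0.5434, 0.2369]
orientation: [-3.14, 0.079, 0.001]
force: [0.5, 0.8, 0.5]
opening: 0.0575
gripper_force: 0.0
t 0.6 pos [ 0.2537 -0.5434  0.2369] x-yaw -0.0502 tilt [-4.e-04 -9.e-04 -1.e+00] d_tool [ 0.1456 -0.8995  0.0376]
```

```bash
echo '[{"jaw": 0.04,"dx": 0.021,"dy": -0.045},{"jaw": 0.04,"dx": 0.021,"dy": -0.045},{"jaw": 0.04,"dx": 0.021,"dy": -0.045},{"jaw": 0.04,"dx": 0.021,"dy": -0.045},{"jaw": 0.04,"dx": 0.021,"dy": -0.045},{"jaw": 0.04,"dx": 0.021,"dy": -0.045},{"jaw": 0.04,"dx": 0.02,"dy": -0.045},{"jaw": 0.04,"dy": -0.045},{"jaw": 0.04,"dy": -0.045},{"jaw": 0.04,"dy": -0.045},{"jaw": 0.04,"dy": -0.045},{"jaw": 0.04,"dy": -0.045},{"jaw": 0.04,"dy": -0.045},{"jaw": 0.04,"dy": -0.045},{"jaw": 0.04,"dy": -0.045},{"jaw": 0.04,"dy": -0.045},{"jaw": 0.04,"dy": -0.045},{"jaw": 0.04,"dy": -0.045},{"jaw": 0.04,"dy": -0.045},{"jaw": 0.04,"dy": -0.045}]' | python3 -m inch
echo '[{"jaw": 0.04},{"jaw": 0.04},{"jaw": 0.04}]' | python3 -m inch
python3 - <<'E'
from h import *; from plant import read_camera; import cv2
go([.4443,.3477,.1])
c=read_camera("wrist"); np.savez("w1.npz",**c); cv2.imwrite("pics/w1.png",c["image"][:,:,::-1]); print((-c["R"].T@c["t"]).round(3),c["R"].round(2).tolist(),proj(c,np.array([.4443,.3477,.037])))
E
```

```text
t: 2.6
tool_pos: [0.4426, 0.3502, 0.2372]
orientation: [3.141, -0.069, -0.0]
force: [0.2, -1.4, 0.3]
opening: 0.0404
gripper_force: 0.0
t: 2.9
tool_pos: [0.443, 0.3475, 0.2372]
orientation: [3.14, -0.073, -0.001]
force: [-0.2, -1.0, 0.2]
opening: 0.0402
gripper_force: 0.0
t 2.9 pos [0.443  0.3475 0.2372] x-yaw -0.0467 tilt [-4.e-04  7.e-04 -1.e+00] d_tool [ 0.0013 -0.0004  0.1372]
[0.523 0.345 0.385] [[-0.05, -1.0, 0.0], [-0.96, 0.04, 0.29], [-0.29, 0.01, -0.96]] (np.float64(324.98221284025277), np.float64(177.894841930388))
```

View pics/w1.png

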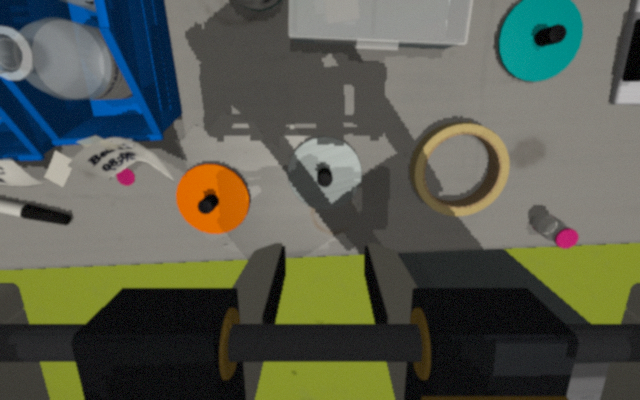

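The wrist view shows the steel cover at (325,170), its knob top at (324,179), and the fingers on either side. My predicted knob position was (325,178), so the measurement agrees. I'll refine it once on the knob.

```bash
python3 - <<'E'
from h import *
c=load("w1.npz"); P=cloud(c); g=c["image"].max(2)
S=P[150:205,290:360]; 
k=(S[...,2]>.028)&(S[...,2]<.045); q=S[k]; print(len(q),((q.min(0)+q.max(0))/2).round(4),q.mean(0).round(4),np.ptp(q,axis=0))
S=P[125:215,275:375]; q=S[(S[...,2]>.006)&(S[...,2]<.016)]; print(len(q),((q.min(0)+q.max(0))/2).round(4),np.ptp(q,axis=0))
go([.4443,.3477,.034])
E
```

```text
204 [0.4431 0.3487 0.0336] [0.4436 0.3486 0.0366] [0.01473385 0.01425127 0.01054234]
4034 [0.4429 0.3486 0.0113] [0.07944782 0.07916681 0.00771944]
t 2.95 pos [0.4432 0.3472 0.2375] x-yaw -0.0479 tilt [ 1.e-04  3.e-04 -1.e+00] d_tool [ 0.0011 -0.0006  0.2035]
```

```bash
echo '[{"jaw": 0.04,"dy": -0.001,"dz": 0.04},{"jaw": 0.04,"dz": 0.04},{"jaw": 0.04,"dz": 0.04},{"jaw": 0.04,"dz": 0.04},{"jaw": 0.04,"dz": 0.03},{"jaw": 0.04,"dz": 0.0135},{"jaw": 0.04},{"jaw": 0.04}]' | python3 -m inch 20
python3 -c "
from h import *; go([.4435,.3485,.034])"
echo '[{"jaw": 0},{"jaw": 0},{"jaw": 0},{"jaw": 0},{"jaw": 0},{"jaw": 0},{"jaw": 0}]' | python3 -m inch 25
```

```text
t: 3.75
tool_pos: [0.4441, 0.3492, 0.0354]
orientation: [-3.14, 0.077, -0.002]
force: [-0.1, 0.1, 0.7]
opening: 0.0399
gripper_force: 0.0
t 3.75 pos [0.4441 0.3492 0.0354] x-yaw -0.0488 tilt [ 1.4e-03 -9.0e-04 -1.0e+00] d_tool [-0.0006  0.0007  0.0014]
t: 4.45
tool_pos: [0.4434, 0.3495, 0.0346]
orientation: [-3.14, 0.076, -0.001]
force: [-0.9, -0.8, 5.9]
opening: 0.0153
gripper_force: 25.0
```

```bash
echo '[{"jaw": 0,"dz": -0.02},{"jaw": 0,"dz": -0.04},{"jaw": 0,"dz": -0.04},{"jaw": 0,"dz": -0.04},{"jaw": 0,"dz": -0.04},{"jaw": 0,"dz": -0.01},{"jaw": 0}]' | python3 -m inch
python3 -c "
from h import *; go([.5405,-.1593,.2])"
```

```text
t: 5.15
tool_pos: [0.4441, 0.35, 0.226]
orientation: [-3.138, 0.075, -0.005]
force: [0.0, -0.5, -0.3]
opening: 0.0154
gripper_force: 25.0
t 5.15 pos [0.4441 0.35   0.226 ] x-yaw -0.0481 tilt [ 0.0033 -0.0025 -1.    ] d_tool [0.1207 0.5042 0.0252]
```

```bash
echo '[{"jaw": 0,"dx": 0.01,"dy": 0.03},{"jaw": 0,"dx": 0.01,"dy": 0.042},{"jaw": 0,"dx": 0.01,"dy": 0.042},{"jaw": 0,"dx": 0.01,"dy": 0.042},{"jaw": 0,"dx": 0.01,"dy": 0.042},{"jaw": 0,"dx": 0.01,"dy": 0.042},{"jaw": 0,"dx": 0.01,"dy": 0.042},{"jaw": 0,"dx": 0.01,"dy": 0.042},{"jaw": 0,"dx": 0.01,"dy": 0.042},{"jaw": 0,"dx": 0.01,"dy": 0.042},{"jaw": 0,"dx": 0.01,"dy": 0.042},{"jaw": 0,"dx": 0.01,"dy": 0.042},{"jaw": 0,"dy": 0.012},{"jaw": 0},{"jaw": 0},{"jaw": 0}]' | python3 -m inch
python3 - <<'E'
from h import *; from plant import read_camera; import cv2
go([.5405,-.1593,.2])
c=read_camera("wrist"); np.savez("w2.npz",**c); cv2.imwrite("pics/w2.png",c["image"][:,:,::-1]); print((-c["R"].T@c["t"]).round(3))
E
```

```text
t: 6.75
tool_pos: [0.5383, -0.1583, 0.2231]
orientation: [-3.14, 0.073, 0.002]
force: [-0.1, -0.1, -0.9]
opening: 0.0155
gripper_force: 25.0
t 6.75 pos [ 0.5383 -0.1583  0.2231] x-yaw -0.0467 tilt [-1.2e-03 -9.0e-04 -1.0e+00] d_tool [0.0022 0.001  0.0231]
[ 0.619 -0.161  0.371]
```

View pics/w2.png

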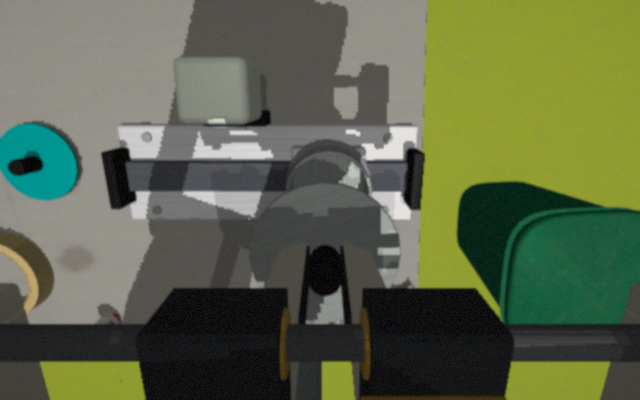

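The wrist view shows the cover held level over the pot, with its plate at (325,245) and knob at (325,270). The far arc of the pot rim is visible around (330,145). The reader is at (215,90) and the stops at (117,178) and (414,178).

```bash
python3 - <<'E'
from h import *; from scipy.optimize import least_squares
c=load("w2.npz"); P=cloud(c); v,u=np.mgrid[:400,:640]
def fit(q,r,n):
    s=least_squares(lambda p:np.hypot(q[:,0]-p[0],q[:,1]-p[1])-r,q[:,:2].mean(0)-[.02,0],loss="soft_l1",f_scale=.001); print(n,len(q),s.x.round(4),"rms",np.sqrt(np.mean(s.fun**2)).round(4),"z",np.median(q[:,2]).round(4)); return s.x
R=(u>240)&(u<410)&(v>170)&(v<285)
m=R&(P[...,2]>.185)&(P[...,2]<.215)
q=P[m]; A=np.c_[q[:,:2],np.ones(len(q))]; print("plate plane",np.linalg.lstsq(A,q[:,2],rcond=None)[0].round(4))
# outermost edge: first/last pixel per row
e=[]
for r in range(180,250):
    k=np.where(m[r])[0]
    if len(k)>20: e+= [ray(c,k[0]-.5,r,np.median(q[:,2])),ray(c,k[-1]+.5,r,np.median(q[:,2]))]
fit(np.array(e),.04,"plate")
m=(u>280)&(u<380)&(v>130)&(v<200)&(P[...,2]>.08)&(P[...,2]<.094)
e=[]
for k in range(280,380):
    w=np.where(m[:,k])[0]
    if len(w) and w[0]<175: e.append(ray(c,k,w[0]-.5,.087))
fit(np.array(e),.036,"rim outer"); print(np.median(P[m][:,2]))
m=(u>165)&(u<265)&(v>45)&(v<128)&(P[...,2]>.105)&(P[...,2]<.117); q=P[m]; print("reader",len(q),((q.min(0)+q.max(0))/2).round(4),np.ptp(q,axis=0).round(4),q.mean(0).round(4))
for n,a,b in [("L",95,135),("R",400,428)]:
    m=(u>a)&(u<b)&(v>140)&(v<215)&(P[...,2]>.036)&(P[...,2]<.048); q=P[m]; print(n,((q.min(0)+q.max(0))/2).round(4),np.ptp(q,axis=0).round(4))
E
```

```text
plate plane [-0.0452  0.0035  0.226 ]
plate 134 [ 0.5375 -0.1573] rms 0.0004 z 0.1997
rim outer 78 [ 0.5405 -0.1604] rms 0.0003 z 0.087
0.08701231556116859
reader 4915 [ 0.6248 -0.0821  0.1093] [0.0476 0.0527 0.0086] [ 0.6252 -0.0832  0.1107]
L [0.5497 0.0437 0.0408] [0.0563 0.014  0.0095]
R [ 0.5364 -0.2441  0.0403] [0.0554 0.0131 0.0085]
```

```bash
python3 -c "
from h import *; go([.541,-.1605,.126])"
echo '[{"jaw": 0,"dx": 0.003,"dy": 0.002,"dz": 0.03},{"jaw": 0,"dz": 0.03},{"jaw": 0,"dz": 0.03},{"jaw": 0,"dz": 0.007},{"jaw": 0},{"jaw": 0},{"jaw": 0}]' | python3 -m inch
python3 - <<'E'
from h import *; go([.541,-.1605,.1156])
from plant import read_camera; import cv2
for n in ["side","wrist","top"]:
    c=read_camera(n); np.savez(n+"3.npz",**c)
    if n=="side": cv2.imwrite("pics/s3.png",cv2.resize(c["image"][150:230,260:380,::-1],None,fx=6,fy=6,interpolation=cv2.INTER_CUBIC))
E
```

```text
t 6.8 pos [ 0.5386 -0.1583  0.2235] x-yaw -0.0464 tilt [-6.e-04 -6.e-04 -1.e+00] d_tool [0.0026 0.0022 0.0975]
t: 7.5
tool_pos: [0.5429, -0.1624, 0.1292]
orientation: [3.139, -0.075, 0.005]
force: [0.3, 0.0, -0.7]
opening: 0.0153
gripper_force: 25.0
t 7.5 pos [ 0.5429 -0.1624  0.1292] x-yaw -0.0478 tilt [ 0.0033  0.0011 -1.    ] d_tool [-0.0021 -0.0018  0.0136]
```

View pics/s3.png

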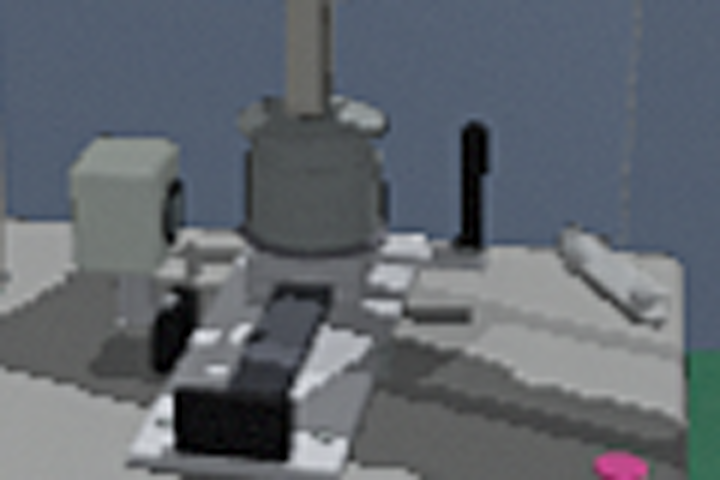

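The side view shows the cover plate hovering just above the pot, around (312,115) in the crop, with the handle clear. I'll repeat the plate and rim measurement at this height.

```bash
cat > pl.py <<'E'
from h import *; from scipy.optimize import least_squares
import sys
def fit(q,r,n):
    s=least_squares(lambda p:np.hypot(q[:,0]-p[0],q[:,1]-p[1])-r,q[:,:2].mean(0),loss="soft_l1",f_scale=.001); print(n,len(q),s.x.round(4),"rms",np.sqrt(np.mean(s.fun**2)).round(4))
def plate(f,zc,C,z=None):
    c=load(f); P=cloud(c); m=(abs(P[...,2]-zc)<.007)&(np.hypot(P[...,0]-C[0],P[...,1]-C[1])<.05)
    q=P[m]; A=np.c_[q[:,:2]-C,np.ones(len(q))]
    o=least_squares(lambda p:A@p-q[:,2],[0,0,zc],loss="soft_l1",f_scale=.001).x; print(f,"plane",len(q),o.round(4))
    e=[]
    for r in range(400):
        k=np.where(m[r])[0]
        if len(k)>15: e+=[ray(c,k[0]-.5,r,zc),ray(c,k[-1]+.5,r,zc)]
    fit(np.array(e),.04,"plate")
    return c,P
E
python3 - <<'E'
from pl import *
for f in ["wrist3.npz","top3.npz"]: plate(f,.1292-.0236,[.542,-.161])
c=load("wrist3.npz");P=cloud(c); v,u=np.mgrid[:400,:640]
m=(abs(P[...,2]-.087)<.005)&(np.hypot(P[...,0]-.5405,P[...,1]+.16)<.042); print("rim px",m.sum())
from plant import sensors
go([.541,-.1605,.1156])
# check w1 plate plane on table for camera tilt
c=load("w1.npz");P=cloud(c);m=(abs(P[...,2])<.004)&(np.hypot(P[...,0]-.4435,P[...,1]-.3485)<.07);q=P[m];print("table plane",np.linalg.lstsq(np.c_[q[:,:2],np.ones(len(q))],q[:,2],rcond=None)[0].round(4))
E
```

```text
wrist3.npz plane 10280 [ 0.0009 -0.0011  0.1057]
plate 258 [ 0.5434 -0.1616] rms 0.004
top3.npz plane 94 [-0.0182  0.0382  0.1053]Traceback (most recent call last):
  File "<stdin>", line 2, in <module>
  File "pl.py", line 13, in plate
    fit(np.array(e),.04,"plate")
    ~~~^^^^^^^^^^^^^^^^^^^^^^^^^
  File "pl.py", line 4, in fit
    s=least_squares(lambda p:np.hypot(q[:,0]-p[0],q[:,1]-p[1])-r,q[:,:2].mean(0),loss="soft_l1",f_scale=.001); print(n,len(q),s.x.round(4),"rms",np.sqrt(np.mean(s.fun**2)).round(4))
                                                                 ~^^^^^^
IndexError: too many indices for array: array is 1-dimensional, but 2 were indexed
```

```bash
echo '[{"jaw": 0,"dx": -0.0025,"dy": -0.0018},{"jaw": 0},{"jaw": 0},{"jaw": 0}]' | python3 -m inch
python3 - <<'E'
from pl import *; from plant import read_camera
go([.5405,-.1605,.1156])
c=read_camera("wrist"); np.savez("w4.npz",**c); plate("w4.npz",.1057,[.541,-.16])
go([.5405,-.1605,.1156])
E
```

```text
t: 8.05
tool_pos: [0.5391, -0.1602, 0.1269]
orientation: [-3.141, 0.076, 0.0]
force: [-0.3, -0.1, -1.4]
opening: 0.0151
gripper_force: 25.0
t 8.05 pos [ 0.5391 -0.1602  0.1269] x-yaw -0.0483 tilt [-0. -0. -1.] d_tool [0.0014 0.0003 0.0113]
w4.npz plane 10432 [-0.0017  0.0002  0.1036]
plate 258 [ 0.5404 -0.1594] rms 0.0043
t 8.1 pos [ 0.5391 -0.1602  0.1269] x-yaw -0.0483 tilt [-1.e-04 -0.e+00 -1.e+00] d_tool [0.0014 0.0002 0.0113]
```

```bash
echo '[{"jaw": 0,"dx": 0.0004,"dy": 0.0004,"dz": 0.003},{"jaw": 0,"dz": 0.003},{"jaw": 0,"dz": 0.003},{"jaw": 0,"dz": 0.002},{"jaw": 0},{"jaw": 0}]' | python3 -m inch
python3 -c "
from h import *; go([.5405,-.1605,.1156])"
```

```text
t: 8.7
tool_pos: [0.5395, -0.1605, 0.1158]
orientation: [-3.141, 0.076, 0.0]
force: [-0.2, -0.7, -1.3]
opening: 0.0154
gripper_force: 25.0
t 8.7 pos [ 0.5395 -0.1605  0.1158] x-yaw -0.0482 tilt [-1.e-04 -1.e-04 -1.e+00] d_tool [ 0.001  -0.0001  0.0002]
```

```bash
echo '[{"jaw": 0,"dz": 0.0005},{"jaw": 0.02},{"jaw": 0.03},{"jaw": 0.035},{"jaw": 0.035},{"jaw": 0.035,"dz": -0.01},{"jaw": 0.035,"dz": -0.03},{"jaw": 0.035,"dz": -0.04},{"jaw": 0.035,"dz": -0.04},{"jaw": 0.035},{"jaw": 0.035}]' | python3 -m inch
python3 - <<'E'
from pl import *; from plant import read_camera; import cv2
for n in ["wrist","top","side"]:
    c=read_camera(n); np.savez(n+"5.npz",**c)
plate("wrist5.npz",.092,[.5405,-.16])
cv2.imwrite("pics/s5.png",np.hstack([cv2.resize(load("side5.npz")["image"][150:230,280:360,::-1],None,fx=5,fy=5),load("wrist5.npz")["image"][:,120:520,::-1]]))
E
```

```text
t: 9.8
tool_pos: [0.5405, -0.161, 0.2376]
orientation: [3.139, -0.076, 0.006]
force: [0.4, -0.5, -0.5]
opening: 0.0348
gripper_force: 0.0
wrist5.npz plane 6171 [ 0.0002 -0.0002  0.0923]
plate 178 [ 0.539  -0.1596] rms 0.0004
```

View pics/s5.png

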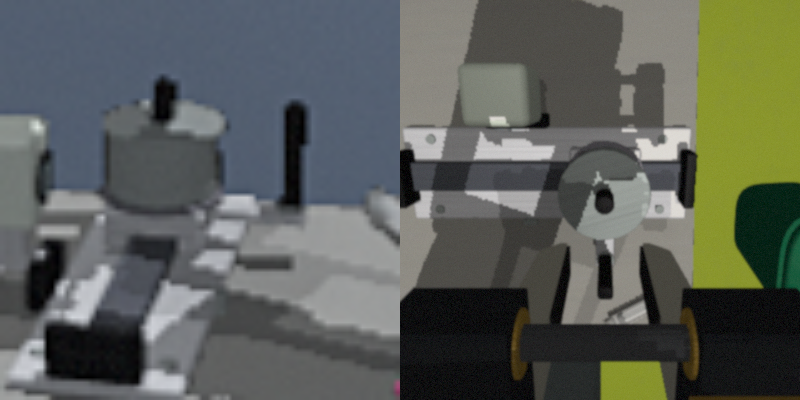

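The views show the cover seated level on the rim, with the plate plane at 92.3 mm and no tilt, and released. The handle top shows at about (605,262) in the right-hand picture. Now to the handle.

```bash
python3 - <<'E'
from h import *
c=load("wrist5.npz");P=cloud(c);m=(P[...,2]>.09)&(P[...,2]<.115)&(np.hypot(P[...,0]-.4555,P[...,1]+.155)<.02);q=P[m];print(len(q),((q.min(0)+q.max(0))/2).round(4),np.ptp(q,axis=0).round(4))
go([.4555,-.155,.098])
E
echo '[{"jaw": 0.045,"dx": -0.03,"dy": -0.003},{"jaw": 0.045,"dx": -0.04,"dy": -0.003},{"jaw": 0.045,"dx": -0.0155,"dy": -0.003},{"jaw": 0.045},{"jaw": 0.045},{"jaw": 0.045}]' | python3 -m inch
python3 -c "
from h import *; go([.4555,-.155,.098])"
```

```text
349 [ 0.4558 -0.1564  0.1   ] [0.014  0.0139 0.0197]
t 9.95 pos [ 0.5387 -0.1603  0.2339] x-yaw -0.0482 tilt [-2.5e-03 -9.0e-04 -1.0e+00] d_tool [-0.083  -0.0011  0.1361]
t: 10.55
tool_pos: [0.4551, -0.1476, 0.235]
orientation: [-3.14, 0.076, 0.001]
force: [0.6, 0.3, 0.9]
opening: 0.0451
gripper_force: 0.0
t 10.55 pos [ 0.4551 -0.1476  0.235 ] x-yaw -0.0481 tilt [-5.e-04 -2.e-04 -1.e+00] d_tool [0.0008 0.0074 0.137 ]
```

```bash
echo '[{"jaw": 0.045,"dx": 0.0006,"dy": 0.008},{"jaw": 0.045,"dz": 0.03},{"jaw": 0.045,"dz": 0.04},{"jaw": 0.045,"dz": 0.04},{"jaw": 0.045,"dz": 0.027},{"jaw": 0.045},{"jaw": 0.045},{"jaw": 0},{"jaw": 0},{"jaw": 0},{"jaw": 0},{"jaw": 0}]' | python3 -m inch 25
python3 -c "
from h import *; go([.4555,-.155,.098])"
```

```text
t: 11.75
tool_pos: [0.4553, -0.1559, 0.0993]
orientation: [3.14, -0.076, 0.002]
force: [-0.7, -0.4, 2.6]
opening: 0.0138
gripper_force: 25.0
t 11.75 pos [ 0.4553 -0.1559  0.0993] x-yaw -0.0482 tilt [ 1.4e-03  8.0e-04 -1.0e+00] d_tool [ 0.0002 -0.0009  0.0013]
```

```bash
echo '[{"jaw": 0,"dy": -0.003},{"jaw": 0,"dy": -0.006},{"jaw": 0,"dy": -0.008},{"jaw": 0,"dy": -0.008},{"jaw": 0,"dy": -0.008},{"jaw": 0,"dy": -0.008},{"jaw": 0,"dy": -0.008},{"jaw": 0,"dy": -0.008},{"jaw": 0,"dy": -0.008},{"jaw": 0,"dy": -0.003},{"jaw": 0,"dy": -0.002},{"jaw": 0},{"jaw": 0},{"jaw": 0}]' | python3 -m inch
python3 - <<'E'
from pl import *; from plant import read_camera
c=read_camera("wrist"); np.savez("w6.npz",**c); P=cloud(c)
Y=np.array([.0475,.9989])
g=np.array([.4553,-.1559]); from plant import sensors
s=sensors.read_state(); print("moved",(s["tool_pos"][:2]-g)@Y,s["tool_pos"],s["force"])
m=(abs(P[...,2]-.111)<.005)&(abs(P[...,0]-.625)<.035)&(abs(P[...,1]+.082)<.04);q=P[m];rc=((q.min(0)+q.max(0))/2);print("reader",rc,np.ptp(q,axis=0))
m=(abs(P[...,2]-.0923)<.004)&(np.hypot(P[...,0]-.5435,P[...,1]+.09)<.06);q=P[m];pc=((q.min(0)+q.max(0))/2);print("plate",pc,np.ptp(q,axis=0)); print("gap",(rc-pc)[:2]@Y)
E
```

```text
t: 13.15
tool_pos: [0.4587, -0.085, 0.0992]
orientation: [-3.14, 0.075, -0.002]
force: [-1.1, 1.4, 7.2]
opening: 0.0137
gripper_force: 25.0
moved 0.0709826527145946 [ 0.45877263 -0.08500431  0.09926574] [-0.68275357  1.11012004  8.10105034]Traceback (most recent call last):
  File "<stdin>", line 6, in <module>
    return umr_minimum(a, axis, None, out, keepdims, initial, where)
ValueError: zero-size array to reduction operation minimum which has no identity
```

```bash
f(){ python3 -c "
from plant import sensors; import numpy as np
s=sensors.read_state(); p=s['tool_pos'];print('moved',round(float((p[:2]-[.4553,-.1559])@[.0475,.9989])*1000,2),'F',s['force'].round(1),'tq',s['wrist_torque'].round(2))"; }
echo '[{"jaw": 0,"dy": -0.002},{"jaw": 0,"dy": -0.002},{"jaw": 0}]' | python3 -m inch >/dev/null; f
echo '[{"jaw": 0,"dy": -0.001},{"jaw": 0}]' | python3 -m inch >/dev/null; f
echo '[{"jaw": 0,"dy": -0.001},{"jaw": 0}]' | python3 -m inch >/dev/null; f
echo '[{"jaw": 0,"dy": -0.001},{"jaw": 0}]' | python3 -m inch >/dev/null; f
echo '[{"jaw": 0,"dy": -0.001},{"jaw": 0}]' | python3 -m inch >/dev/null; f
```

```text
moved 74.89 F [0.9 0.8 7. ] tq [ 0.04  0.08 -0.04]
moved 75.88 F [-0.1  0.7  6.9] tq [ 0.05  0.13 -0.06]
moved 77.0 F [-0.2  1.5  6.6] tq [ 0.22  0.09 -0.02]
moved 78.17 F [0.2 2.5 7.7] tq [ 0.25  0.05 -0.01]
moved 79.43 F [-0.1  3.8  8.7] tq [0.57 0.04 0.01]
```

```bash
f(){ python3 -c "
from plant import sensors; import numpy as np
s=sensors.read_state(); p=s['tool_pos'];print('moved',round(float((p[:2]-[.4553,-.1559])@[.0475,.9989])*1000,2),'F',s['force'].round(1),'tq',s['wrist_torque'].round(2))"; }
echo '[{"jaw": 0,"dy": -0.001},{"jaw": 0}]' | python3 -m inch >/dev/null; f
echo '[{"jaw": 0,"dy": -0.001},{"jaw": 0}]' | python3 -m inch >/dev/null; f
echo '[{"jaw": 0},{"jaw": 0}]' | python3 -m inch >/dev/null; f
```

```text
moved 80.68 F [-0.4  5.1  7.9] tq [ 0.71  0.06 -0.  ]
moved 81.26 F [-0.4  2.4  6.5] tq [0.31 0.06 0.03]
moved 81.26 F [0.3 2.5 7.2] tq [0.27 0.1  0.01]
```

```bash
f(){ python3 -c "
from plant import sensors; import numpy as np
s=sensors.read_state(); p=s['tool_pos'];print('moved',round(float((p[:2]-[.4553,-.1559])@[.0475,.9989])*1000,2),'F',s['force'].round(1),'tq',s['wrist_torque'].round(2),s['gripper_force'])"; }
echo '[{"jaw": 0,"dy": -0.0005},{"jaw": 0}]' | python3 -m inch >/dev/null; f
echo '[{"jaw": 0,"dy": -0.0005},{"jaw": 0},{"jaw": 0}]' | python3 -m inch >/dev/null; f
python3 - <<'E'
from pl import *; from plant import read_camera
for n in ["top","side","wrist"]:
    c=read_camera(n); np.savez(n+"7.npz",**c); P=cloud(c)
    m=(abs(P[...,2]-.0923)<.004)&(np.hypot(P[...,0]-.5435,P[...,1]+.08)<.055);q=P[m]
    if len(q): print(n,len(q),"plate",((q.min(0)+q.max(0))/2).round(4),np.ptp(q,axis=0).round(4),np.linalg.lstsq(np.c_[q[:,:2],np.ones(len(q))],q[:,2],rcond=None)[0].round(3))
E
```

```text
moved 81.42 F [-0.5  0.2  6. ] tq [0.01 0.1  0.03] 25.00112235546112
moved 81.61 F [-0.5 -2.6  6.4] tq [-0.22  0.08 -0.01] 25.000955164432526
top 179 plate [ 0.5482 -0.0562  0.0924] [0.068  0.0352 0.0077] [ 0.003 -0.007  0.091]
side 201 plate [ 0.5511 -0.0769  0.0928] [0.0948 0.0799 0.0066] [ 0.004 -0.016  0.09 ]
wrist 27020 plate [ 0.5394 -0.0768  0.0924] [0.0728 0.0797 0.0057] [0.001 0.    0.092]
```

```bash
echo '[{"jaw": 0,"dy": 0.0004},{"jaw": 0},{"jaw": 0},{"jaw": 0}]' | python3 -m inch; python3 -c "
from plant import robot; print(robot.close_job())"
```

```text
t: 15.95
tool_pos: [0.4593, -0.0745, 0.0992]
orientation: [-3.14, 0.075, -0.002]
force: [-0.4, 0.7, 6.5]
opening: 0.0138
gripper_force: 25.0
the job is handed in; nothing more can be done
None
```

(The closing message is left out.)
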